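Hook a lock collar out from under the tray cover

TASK

The brass lock collar for the bone mount has slid under the clear screwed-down cover of the specimen tray, where no hand can get at it. With the orange-handled hook draw it forward into the open front part of the tray, lay the hook back on the black rubber mat, then pick up the collar and set it down flat in the steel hardware dish, keeping hold of it until it is down in the dish. Leave the bone pieces under and on the cover where they are.

Things in the scene. Friction and masses are not known exactly. Their poses are not given: they have to be found in the camera images.
- tray: Fixed white specimen tray, its rear part under a clear acrylic cover. Origin: centre of its underside on the bench; x from its open front to its back, y left, z up. Outside 270 (x) by 250 (y) mm, walls 5 mm, dark floor with its surface at z = 6 mm. The open front part spans x = -130 to -15 mm, with walls only 26 mm high round it; its front wall (x = -135 to -130 mm) stands in the way of a tool held level.
- cover_edge (a point): Middle of the cover's front edge (red strip), on the tray at (-15, 0, 91) mm. The cover runs 150 mm back from here: underside of its roof at z = 91 mm, top at 96 mm, closed by clear walls at sides and back. To pass over the front wall and under this edge with its tip on the floor, the hook's rod must slope down to the tip by 12 to 18 degrees (16 is best).
- collar: The brass lock collar: a plain ring, outside 44 mm, bore 26 mm, 16 mm high, about 0.12 kg (varies). Lies flat on the tray floor under the cover, 75 to 105 mm behind its edge, left or right of the middle. Origin: centre of its underside; z along the bore. The hook's tip fits the bore with 9 mm to spare all round; a lowered tip that meets something 16 mm above the tray floor is on the rim.
- hook: The loose hook tool, about 0.18 kg (varies). Orange handle 110 (x) by 24 (y) by 30 (z) mm, standing on its underside on the mat; from its front a steel neck, a rod 8 mm thick that ends in a turned-down tip, points away from the robot. Origin: centre of the handle's underside; x along the handle to the tip end, z up. The bend of the neck must be felt or seen (see hook_pivot).
- hook_pivot (a point): Stiff pivot of the neck on the handle, at (55, 0, 24) mm on the hook. From it the rod runs 125 mm, then turns down at a right angle; the round tip ends 24 mm below the rod's axis. The neck is bent up from level by 0 to 9 degrees, other each time and not reported (tip 0 to 20 mm higher than the handle's underside): feel for a surface with the tip. It yields if the tip is pushed with over 9 N.
- hook_grip (a point): Good point to grip the handle across its 24 mm width (along the hook's y), on the hook at (35, 0, 22) mm.
- mat: Fixed black rubber mat 300 (x) by 100 (y) by 3 mm, on which the hook lies; origin at the centre of its underside. The hook belongs on it, roughly along it and in its middle, as at the start.
- dish: Fixed open steel hardware dish, outside 160 (x) by 140 (y) by 22 mm, walls and floor 4 mm thick (floor surface at z = 4 mm). Origin at the centre of its underside. A small steel nut (18 mm across, 9 mm high) lies in one far corner of it; the middle is free.
- fragment: Loose bone fragment, 42 mm long, 22 mm across, lying on the tray floor under the cover on the other side from the collar. Origin at its underside. To be left alone.
- cast: Loose dark bone cast, 60 mm long, 32 mm high, lying on top of the tray's cover near its back, in the middle. Origin at its underside. To be left alone.

How it is judged (in metres and radians):
On the way, in this order (a step that is already met when the one before it is completed fails the run):
1. the hook touches the collar while the collar is still under the cover (contact force between hook and collar above 0.05 N and x of collar in the frame of tray above 0.02 m), for 0.1 s.
2. the collar lies in the open front part of the tray, all of it clear of the cover (x of collar in the frame of tray below -0.037 m and z of collar in the frame of tray below 0.012 m), for 0.1 s.
3. the collar is down in the dish while still held (contact force between the fingers and collar above 0.3 N and z of collar in the frame of dish below 0.015 m and horizontal distance between collar and dish below 0.07 m), for 0.1 s.
At the end, for the whole second after the job is handed in: The collar lies flat (within 7 degrees) and at rest on the floor of the dish; the hook lies at rest on the mat, its grip point over the mat and its handle along the mat within 20 degrees (x of collar in the frame of dish between -0.058 and 0.058 m and y of collar in the frame of dish between -0.048 and 0.048 m and z of collar in the frame of dish below 0.008 m and angle between collar's own z axis and vertical below 0.12 rad and linear speed of each of collar, hook below 0.02 m/s and y of hook_grip in the frame of mat between -0.05 and 0.05 m and x of hook_grip in the frame of mat between -0.15 and 0.1 m and height (world z) of hook_grip below 0.04 m and contact force between hook and mat above 0.2 N and angle between the x axis of hook and the x axis of mat, either way round below 0.35 rad); the robot touches nothing.
It fails at once if the bone fragment is moved by more than 20 mm (distance of fragment from where it was at the start of the episode above 0.02 m).
It fails at once if the bone cast on the cover is moved by more than 20 mm (distance of cast from where it was at the start of the episode above 0.02 m).
It also fails if it takes over 67 s, if anything falls off the work surface, if the arm or the gripper's body presses on something with over 40 N, if the wrist force passes 120 N, or if a joint passes its speed limit or range.

ROBOT

A 6-joint arm with a two-finger parallel gripper is mounted at the origin on the work surface. World frame = base frame: x ahead of the robot, y to its left, z up, the work surface at z = 0. Lengths are in mm, angles in rad, forces in N, time in s.
With the tool pointing down it reaches from about 250 to 775 mm from the base axis. Payload 4 kg.
Tool frame: the origin (TCP) lies midway between the tips of the shut fingers; the grasp point (between the pads) lies 19 mm behind it; z points along the fingers, y is the line along which they close (so a half turn about z gives the same grasp; the last joint's range is limited). The gripper opens to 85 mm and grips with 20 to 120 N. Pads are 22 mm wide; open, the fingers measure 114 mm over their backs; the gripper's body (76 mm by 85 mm) begins 54 mm behind the grasp point. The pads swing forward as they close: fully open they stand 13 mm farther back than shut.
Start: joints at [-1.309, 0.087, 1.371, -0, 1.684, -0.103], TCP at [196.217, -513.825, 231.341] pointing down, gripper open.
Joint ranges: [-3.1, 3.1], [-0.76, 2.03], [0.27, 2.55], [-1.08, 4.22], [0.17, 2.65], [-2.57, 2.57]. Speed limits (rad/s): [2.79, 2.79, 3.14, 3.14, 3.14, 3.14].

INTERFACE

Orientations are given as a unit quaternion [x, y, z, w].
In Python, from workcell import telemetry, capture, camera_info, job_done gives the robot as it stands.
- The arm moves only by the shell command python3 -m creep 'ROWS' [FORCE]. ROWS is JSON, a list of rows, each a list of 7 numbers: the shift along the tool's x, y, z in units of 40 mm (1.0 is 40 mm), then the turn, a rotation vector about the tool's x, y, z in units of 5 degrees (1.0 is 5 degrees), then the closure, from 0 (fully open) to 1 (shut). A call has exactly 5 rows; each row shifts and turns the commanded pose from where the row before left it, along the tool's axes as they then stand; what a row does not reach is not made up. A row lasts 1/12 s, in which the tool goes at most 41.7 mm and 7.16 degrees, less where a joint would pass 70% of its speed; a pose out of reach is approached as far as the arm can. A call is refused whole if a number of a shift passes 1 or a number of a turn 1, either way. A call with a gripper value outside its range is refused whole. The fingers move at their own pace and stop on an object; FORCE is the grip in N (left out, the last holds). Time passes only in rows, so rows that do not move let the fingers close, or fill a call up. It gives the time, the measured TCP pose, the force, the opening and the grip force at its end, in the units of the state.
- telemetry.read_state(): the state, without advancing time (a new reading comes with each control period).
- capture(name): name is "scene" or "top" or "wrist"; returns the picture (384x512x3 uint8, red, green, blue); there is no depth.
- camera_info(name): a dict with "K" (3x3 intrinsics, pixels), "world_to_cam" (4x4, takes a point from world to camera coordinates). Camera axes: x right, y down, z forward; pixel columns grow to the right and rows downward; lengths in mm; the calibration is good to about 2 mm. The wrist camera is an equidistant fisheye: a pixel r from the principal point sees the ray r / f radians off the axis. A picture is of the moment at which its call begins: read the wrist's pose just before it. camera_info takes no time and is no camera call; for the wrist camera it gives the pose at the moment of the call.
- job_done(): hands the job in; it is judged then, once.
The state is a dict: "time_s": time; "qpos": joint angles; "joint_vel": joint speeds; "tau": joint torques, N m; "ee_pos": TCP position; "orientation": TCP orientation; "force": force on the tool from outside, world axes, zero at the start; "moment": the same for the moment, N m; "width": finger opening in mm; "gripper_force": force on a finger pad.
Only numpy, scipy, OpenCV 4.12 (cv2) and the standard library are available. Lean on these libraries where they do the work, as an engineer would, in place of code of your own. Each camera call takes 0.05 s, during which the arm holds its last target. There are 200 camera calls.

## Working session

There is one attempt and no reset: what is moved stays moved. The work goes in short steps, Python scripts to look and compute and a shell command to move; the robot and the scene stay as the last step left them, time stands still between calls to the robot, and variables do not carry over. Pictures are saved under pics/ and viewed, at most 10 in all, crops included, and the job is handed in when it is done.

```bash
ls; mkdir -p pics; python3 - <<'E'
from workcell import telemetry, capture, camera_info
import cv2,numpy as np
for n in ("scene","top"):
    im=capture(n); cv2.imwrite(f"pics/{n}0.png",cv2.resize(im[:,:,::-1],(800,600),interpolation=cv2.INTER_CUBIC)); np.save(f"pics/{n}0.npy",im)
    c=camera_info(n); print(n,np.round(c["K"],1).tolist(),np.round(c["world_to_cam"],3).tolist())
s=telemetry.read_state(); print(s)
E
```

```text
pics
scene [[375.8, 0.0, 256.8], [0.0, 375.8, 183.7], [0.0, 0.0, 1.0]] [[0.376, 0.926, -0.012, -218.398], [0.538, -0.229, -0.812, -242.354], [-0.755, 0.299, -0.584, 1446.764], [0.0, 0.0, 0.0, 1.0]]
top [[347.2, 0.0, 255.0], [0.0, 347.2, 196.5], [0.0, 0.0, 1.0]] [[-0.029, -0.999, 0.026, 2.579], [-0.984, 0.024, -0.175, 541.364], [0.174, -0.03, -0.984, 914.273], [0.0, 0.0, 0.0, 1.0]]
{'time_s': 0.1, 'qpos': array([-1.30907582e+00,  8.78831962e-02,  1.37211925e+00,  1.39882069e-05,
        1.68360557e+00, -1.03097124e-01]), 'joint_vel': array([ 0.00037368, -0.00176483, -0.00490451,  0.00082297, -0.00030848,
        0.0002635 ]), 'tau': array([ 2.15591368e-03, -3.53015649e+01, -3.14217567e+01, -1.47609721e-04,
        7.98626861e-03,  1.24796523e-05]), 'ee_pos': array([ 196.1119339 , -513.36325642,  230.24684861]), 'orientation': array([ 9.83408949e-01,  1.81399623e-01, -7.29084203e-05, -1.00506260e-03]), 'force': array([ 0.80176045, -0.17452852, -1.20588887]), 'moment': array([-0.04334242, -0.01975179, -0.03228523]), 'gripper_force': 0.0, 'width': 85.41771372899153}
```

View pics/top0.png

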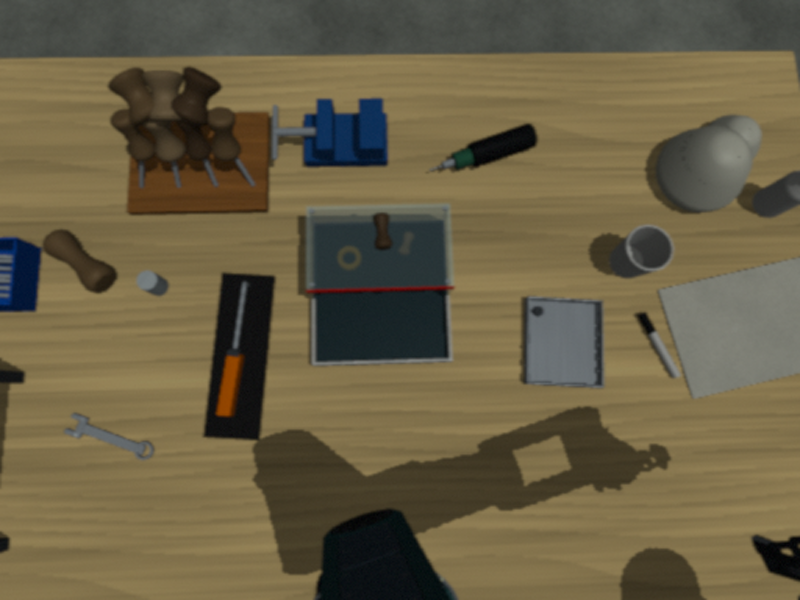

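View pics/scene0.png

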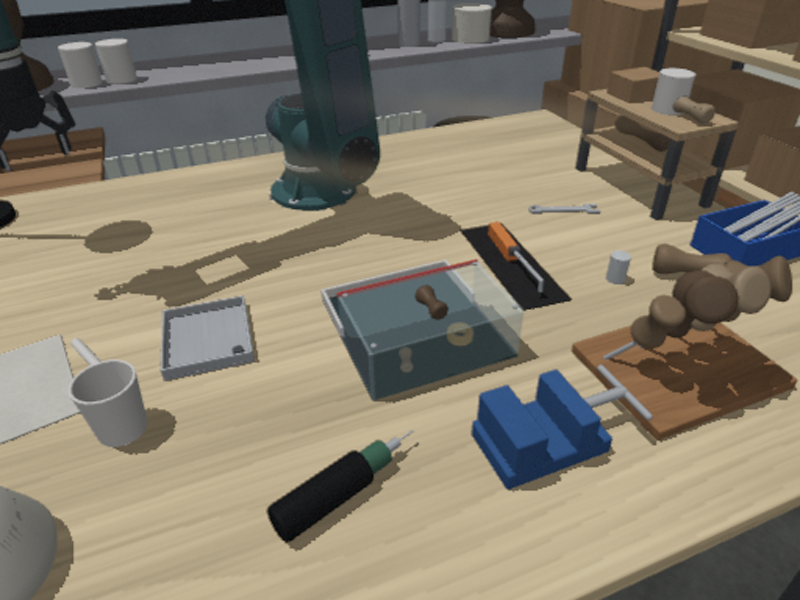

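The top view (800 px) shows the hook handle at (230,385) with its tip at (244,283). The mat corners are (222,273), (273,277), (258,438) and (205,436). The collar is at (349,257) on the left, the fragment at (406,242), the red edge runs (307,291)-(453,288), and the dish centre is about (563,342). The scene view agrees.

```bash
cat > h.py <<'E'
import numpy as np,cv2
from workcell import telemetry,capture,camera_info
from scipy.spatial.transform import Rotation as R
def bp(n,px,z,s=1.5625):
    c=camera_info(n);K=np.array(c["K"]);T=np.array(c["world_to_cam"])
    u,v=(np.array(px,float)+.5)/s-.5
    d=T[:3,:3].T@np.linalg.solve(K,[u,v,1]);o=-T[:3,:3].T@T[:3,3]
    return o+d*(z-o[2])/d[2]
def proj(n,P):
    c=camera_info(n);K=np.array(c["K"]);T=np.array(c["world_to_cam"])
    p=K@(T[:3,:3]@np.array(P,float)+T[:3,3]);return p[:2]/p[2]
E
python3 - <<'E'
from h import *
im=np.load('pics/top0.npy');hsv=cv2.cvtColor(im,cv2.COLOR_RGB2HSV)
def show(l,px,z,s=1.5625): print(l,np.round(bp('top',px,z,s),1))
for p in [(313,363),(452,360)]: show('trayfront z26',p,26)
for p in [(307,291),(453,288)]: show('edge z96',p,96)
for p in [(307,206),(450,206)]: show('back z96',p,96)
show('collar',(349,257),22); show('frag',(406,242),15)
for p in [(222,273),(273,277),(258,438),(205,436)]: show('mat',p,3)
for p in [(526,297),(602,300),(602,386),(524,383)]: show('dish',p,22)
show('tip',(245,283),30)
m=((hsv[...,0]<14)&(hsv[...,1]>200)&(hsv[...,2]>90)).astype(np.uint8)
n,l,st,ce=cv2.connectedComponentsWithStats(m)
for i in range(1,n):
    if st[i,4]>30: 
        ys,xs=np.nonzero(l==i); r=cv2.minAreaRect(np.c_[xs,ys].astype(np.float32)); print(st[i],ce[i],r); show('c',ce[i],33,1)
        for q in cv2.boxPoints(r): show('  q',q,33,1)
for n,p in(('top',(150,150,330,120)),):
    cr=im[120:280,120:400]; cv2.imwrite('pics/crop1.png',cv2.resize(cr[:,:,::-1],None,fx=2.85,fy=2.85,interpolation=cv2.INTER_CUBIC))
# scene check
for l,px,z in [('collar',(459,335),22),('frag',(406,360),15),('edgeR',(340,294),96),('edgeL',(477,262),96)]: print('scene',l,np.round(bp('scene',px,z),1))
E
```

```text
trayfront z26 [448.5 142.3  26. ]
trayfront z26 [ 447.  -105.2   26. ]
edge z96 [564.4 143.1  96. ]
edge z96 [ 563.6 -103.8   96. ]
back z96 [714.8 143.1  96. ]
back z96 [ 709.9 -105.4   96. ]
collar [642.4  76.2  22. ]
frag [671.  -30.4  15. ]
mat [622.1 313.7   3. ]
mat [612.3 219.2   3. ]
mat [320.5 242.4   3. ]
mat [326.8 335.4   3. ]
dish [ 559.2 -247.5   22. ]
dish [ 550.1 -388.1   22. ]
dish [ 393.5 -373.1   22. ]
dish [ 402.8 -232.9   22. ]
tip [595.8 263.9  30. ]
scene collar [658.6  69.9  22. ]
scene frag [673.  -29.7  15. ]
scene edgeR [ 572.7 -100.5   96. ]
scene edgeL [576.1 141.7  96. ]
```

View pics/crop1.png

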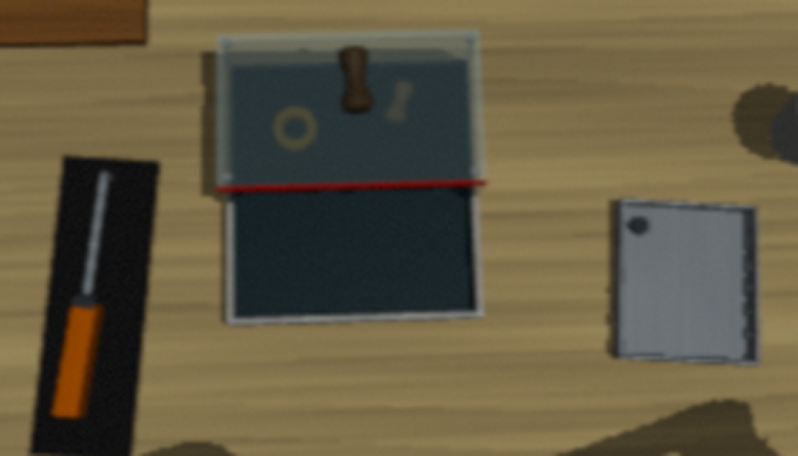

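```bash
python3 - <<'E'
from h import *
from workcell import capture
imt=np.load('pics/top0.npy').astype(int);ims=np.load('pics/scene0.npy').astype(int)
def comps(m,lab,n,z,lim):
    k,l,st,ce=cv2.connectedComponentsWithStats(m.astype(np.uint8))
    for i in range(1,k):
        if st[i,4]>lim:
            ys,xs=np.nonzero(l==i);r=cv2.minAreaRect(np.c_[xs,ys].astype(np.float32))
            print(n,lab,st[i],np.round(bp(n,ce[i],z,1),1),[np.round(bp(n,q,z,1)[:2],1).tolist() for q in cv2.boxPoints(r)])
for n,im in(('top',imt),('scene',ims)):
    r,g,b=im[...,0],im[...,1],im[...,2]
    comps((r>150)&(g>50)&(g<130)&(b<60)&(r-g>70),'orange',n,33,30)
    comps((r>110)&(g<60)&(b<70),'red',n,96,15)
    x0,y0,x1,y1=(200,145,250,185) if n=='top' else (270,190,330,245)
    s=np.zeros_like(r,bool);s[y0:y1,x0:x1]=True
    comps(s&(r-b>12)&(r>80),'brass',n,20,15)
print(imt[165,212:236].tolist())
print(np.round(proj('top',[650,73,20]),1),np.round(proj('scene',[650,73,20]),1))
E
```

```text
top brass [230 184  20   1  20] [583.6  30.4  20. ] [[582.9, 3.2], [582.9, 3.2], [584.2, 57.6], [584.2, 57.6]]
scene brass [271 190  11   8  46] [558.3  68.5  20. ] [[539.2, 59.9], [528.2, 78.4], [569.0, 79.8], [579.2, 61.8]]
scene brass [305 190  24  12 155] [606.8 170.4  20. ] [[619.7, 123.6], [576.1, 146.7], [601.0, 205.4], [643.6, 180.0]]
scene brass [323 202   7  10  45] [658.9 167.2  20. ] [[642.1, 165.5], [648.3, 180.2], [680.6, 160.9], [674.5, 146.6]]
scene brass [286 207  17  14 170] [655.1  73.1  20. ] [[622.7, 65.9], [639.0, 104.4], [684.7, 80.5], [669.1, 43.6]]
scene brass [279 229  51  16 428] [754.1  70.3  20. ] [[692.3, 13.5], [739.5, 125.5], [783.8, 99.0], [738.8, -8.1]]
[[40, 53, 55], [40, 53, 55], [41, 53, 54], [50, 57, 55], [64, 66, 54], [73, 72, 54], [69, 68, 55], [57, 61, 55], [42, 54, 54], [39, 51, 54], [40, 52, 54], [39, 51, 54], [40, 52, 54], [40, 52, 54], [42, 53, 54], [55, 60, 53], [68, 69, 54], [73, 71, 54], [65, 67, 53], [52, 59, 54], [42, 52, 53], [39, 51, 53], [40, 52, 54], [40, 53, 54]]
[224.3 161.9] [293.1 212.5]
```

```bash
python3 - <<'E'
from h import *
im=np.load('pics/top0.npy').astype(int)
r,g,b=im[...,0],im[...,1],im[...,2]
def comp(m,lab,z,lim):
    k,l,st,ce=cv2.connectedComponentsWithStats(m.astype(np.uint8))
    for i in range(1,k):
        if st[i,4]>lim:
            ys,xs=np.nonzero(l==i);q=cv2.minAreaRect(np.c_[xs,ys].astype(np.float32))
            print(lab,st[i],np.round(bp('top',ce[i],z,1),1),[np.round(bp('top',p,z,1)[:2],1).tolist() for p in cv2.boxPoints(q)])
s=np.zeros_like(r,bool);s[150:182,205:245]=1
comp(s&(r>b),'brass',20,10)
s[:]=0;s[170:290,130:180]=1
comp(s&(r>2.5*b)&(r>80),'orange',33,20)
s[:]=0;s[170:200,180:300]=1
m=s&(r>2.2*g)&(r>60);comp(m,'red z96',96,10)
# neck: bright pixels on the mat
s[:]=0;s[176:225,140:170]=1
m=s&(im.sum(2)>230)
for y in range(178,224,4):
    xs=np.nonzero(m[y])[0]
    if len(xs): print(y,xs.min(),xs.max(),np.round(bp('top',(xs.mean(),y),28,1),1))
E
```

```text
brass [240 150   5  10  41] [671.8  20.5  20. ] [[684.9, 26.8], [684.7, 15.1], [657.5, 15.8], [657.7, 27.4]]
brass [216 157  15  16 156] [642.4  76.6  20. ] [[665.3, 96.8], [664.4, 56.3], [619.6, 57.0], [620.5, 97.2]]
orange [138 228  16  39 373] [412.9 288.5  33. ] [[364.8, 309.2], [467.6, 293.6], [462.2, 267.5], [359.5, 283.6]]
red z96 [196 183  93   5 196] [564.9  19.3  96. ] [[567.6, 143.9], [568.2, -99.2], [562.1, -99.1], [561.6, 143.8]]
178 140 141 [605.9 309.9  28. ]
182 140 156 [593.6 282.   28. ]
186 140 156 [582.  281.7  28. ]
190 154 155 [570.3 269.8  28. ]
194 154 155 [558.8 269.6  28. ]
198 153 154 [547.4 272.1  28. ]
202 152 154 [536.1 273.3  28. ]
206 152 153 [524.8 274.4  28. ]
210 151 152 [513.6 276.9  28. ]
214 151 152 [502.4 276.7  28. ]
218 150 151 [491.3 279.2  28. ]
222 150 151 [480.1 278.9  28. ]
```

```bash
cat >> h.py <<'E'
def orient(yaw,tilt,flip):
    """yaw deg of the 'hook' direction; tilt>0: fingers point forward along it (body leans back); flip: tool x points back"""
    a,t=np.radians([yaw,tilt]);h=np.array([np.cos(a),np.sin(a),0])
    z=np.sin(t)*h-np.cos(t)*np.array([0,0,1]); x=np.cos(t)*h+np.sin(t)*np.array([0,0,1])
    if flip:x=-x
    return R.from_matrix(np.c_[x,np.cross(z,x),z])
def grasp2tcp(g,Rt): return np.array(g)+Rt.apply([0,0,19])
def path(p1,R1,N,p0=None,R0=None,nd=2):
    s=telemetry.read_state()
    p=np.array(s["ee_pos"] if p0 is None else p0);Ro=R.from_quat(s["orientation"]) if R0 is None else R0
    r=(Ro.inv()*R1).as_rotvec();st=(np.array(p1)-p)/N
    for i in range(N):
        d=(Ro*R.from_rotvec(r*(i)/N)).inv().apply(st)/40
        w=np.degrees(r/N)/5
        print(i,np.round(d,nd).tolist(),np.round(w,nd).tolist())
E
python3 - <<'E'
from h import *
path([430,285,190],orient(-8.5,0,True),30)
E
```

```text
0 [0.42, -0.55, 0.03] [-0.0, -0.0, -1.0]
1 [0.47, -0.51, 0.03] [-0.0, -0.0, -1.0]
2 [0.51, -0.47, 0.03] [-0.0, -0.0, -1.0]
3 [0.55, -0.42, 0.03] [-0.0, -0.0, -1.0]
4 [0.58, -0.37, 0.03] [-0.0, -0.0, -1.0]
5 [0.61, -0.32, 0.03] [-0.0, -0.0, -1.0]
6 [0.64, -0.27, 0.03] [-0.0, -0.0, -1.0]
7 [0.66, -0.21, 0.03] [-0.0, -0.0, -1.0]
8 [0.68, -0.15, 0.03] [-0.0, -0.0, -1.0]
9 [0.69, -0.09, 0.03] [-0.0, -0.0, -1.0]
10 [0.69, -0.03, 0.03] [-0.0, -0.0, -1.0]
11 [0.69, 0.03, 0.03] [-0.0, -0.0, -1.0]
12 [0.69, 0.09, 0.03] [-0.0, -0.0, -1.0]
13 [0.68, 0.15, 0.03] [-0.0, -0.0, -1.0]
14 [0.66, 0.21, 0.03] [-0.0, -0.0, -1.0]
15 [0.64, 0.27, 0.03] [-0.0, -0.0, -1.0]
16 [0.61, 0.32, 0.03] [-0.0, -0.0, -1.0]
17 [0.58, 0.37, 0.03] [-0.0, -0.0, -1.0]
18 [0.55, 0.42, 0.03] [-0.0, -0.0, -1.0]
19 [0.51, 0.47, 0.03] [-0.0, -0.0, -1.0]
20 [0.47, 0.51, 0.03] [-0.0, -0.0, -1.0]
21 [0.42, 0.55, 0.03] [-0.0, -0.0, -1.0]
22 [0.37, 0.59, 0.03] [-0.0, -0.0, -1.0]
23 [0.32, 0.62, 0.03] [-0.0, -0.0, -1.0]
24 [0.26, 0.64, 0.03] [-0.0, -0.0, -1.0]
25 [0.21, 0.66, 0.03] [-0.0, -0.0, -1.0]
26 [0.15, 0.68, 0.03] [-0.0, -0.0, -1.0]
27 [0.09, 0.69, 0.03] [-0.0, -0.0, -1.0]
28 [0.03, 0.69, 0.03] [-0.0, -0.0, -1.0]
29 [-0.03, 0.69, 0.03] [-0.0, -0.0, -1.0]
```

```bash
c="python3 -m creep"
$c '[[0.42,-0.55,0.03,0,0,-1,0],[0.47,-0.51,0.03,0,0,-1,0],[0.51,-0.47,0.03,0,0,-1,0],[0.55,-0.42,0.03,0,0,-1,0],[0.58,-0.37,0.03,0,0,-1,0]]' 110
$c '[[0.61,-0.32,0.03,0,0,-1,0],[0.64,-0.27,0.03,0,0,-1,0],[0.66,-0.21,0.03,0,0,-1,0],[0.68,-0.15,0.03,0,0,-1,0],[0.69,-0.09,0.03,0,0,-1,0]]'
$c '[[0.69,-0.03,0.03,0,0,-1,0],[0.69,0.03,0.03,0,0,-1,0],[0.69,0.09,0.03,0,0,-1,0],[0.68,0.15,0.03,0,0,-1,0],[0.66,0.21,0.03,0,0,-1,0]]'
$c '[[0.64,0.27,0.03,0,0,-1,0],[0.61,0.32,0.03,0,0,-1,0],[0.58,0.37,0.03,0,0,-1,0],[0.55,0.42,0.03,0,0,-1,0],[0.51,0.47,0.03,0,0,-1,0]]'
$c '[[0.47,0.51,0.03,0,0,-1,0],[0.42,0.55,0.03,0,0,-1,0],[0.37,0.59,0.03,0,0,-1,0],[0.32,0.62,0.03,0,0,-1,0],[0.26,0.64,0.03,0,0,-1,0]]'
$c '[[0.21,0.66,0.03,0,0,-1,0],[0.15,0.68,0.03,0,0,-1,0],[0.09,0.69,0.03,0,0,-1,0],[0.03,0.69,0.03,0,0,-1,0],[-0.03,0.69,0.03,0,0,-1,0]]'
python3 - <<'E'
from h import *
s=telemetry.read_state();c=camera_info('wrist');im=capture('wrist');np.save('pics/w1.npy',im)
cv2.imwrite('pics/w1.png',cv2.resize(im[:,:,::-1],(800,600),interpolation=cv2.INTER_CUBIC))
np.savez('pics/w1c.npz',K=c['K'],T=c['world_to_cam']);print(np.round(c['K'],1).tolist(),np.round(c['world_to_cam'],3).tolist(),s['qpos'],s['ee_pos'],c.keys())
E
```

```text
time_s: 0.52
ee_pos: [235.8, -379.7, 224.6]
orientation: [0.92, 0.392, 0.0, -0.001]
force: [1.2, -0.2, -0.7]
width: 85.3
gripper_force: 0.0
time_s: 0.93
ee_pos: [275.0, -246.7, 218.7]
orientation: [0.814, 0.582, 0.0, -0.0]
force: [-0.4, 0.6, -0.2]
width: 85.4
gripper_force: 0.0
time_s: 1.35
ee_pos: [314.5, -113.9, 212.9]
orientation: [0.668, 0.744, -0.0, -0.0]
force: [0.4, 0.5, -0.1]
width: 85.6
gripper_force: 0.0
time_s: 1.77
ee_pos: [354.3, 18.5, 206.9]
orientation: [0.491, 0.871, -0.0, -0.0]
force: [0.6, -0.7, 0.9]
width: 85.3
gripper_force: 0.0
time_s: 2.18
ee_pos: [394.4, 151.5, 200.7]
orientation: [0.291, 0.957, -0.0, -0.0]
force: [0.2, -0.2, 0.1]
width: 85.1
gripper_force: 0.0
time_s: 2.6
ee_pos: [434.0, 284.2, 194.5]
orientation: [0.077, 0.997, -0.0, -0.0]
force: [-0.2, -0.4, 1.0]
width: 85.4
gripper_force: 0.0
[[297.3, 0.0, 255.2], [0.0, 297.3, 191.2], [0.0, 0.0, 1.0]] [[0.154, 0.988, -0.001, -346.999], [0.952, -0.148, 0.267, -397.912], [0.264, -0.042, -0.964, 240.261], [0.0, 0.0, 0.0, 1.0]] [ 4.70503682e-01  2.87640123e-02  1.50495296e+00 -2.02529734e-04
  1.60909805e+00 -9.46144749e-01] [434.04019739 284.17886454 194.51175096] dict_keys(['K', 'world_to_cam'])
```

View pics/w1.png

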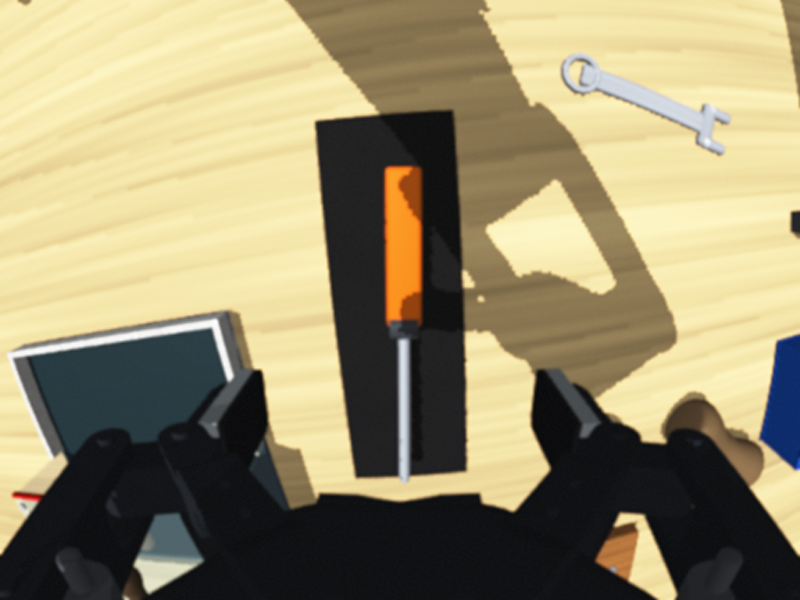

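The wrist view shows the handle's top face at corners (385,167), (421,167), (422,324) and (386,326). The neck runs from (403,335) to its end at about (404,482).

```bash
cat >> h.py <<'E'
def wray(px,K,T,s=1.5625):
    u,v=(np.array(px,float)+.5)/s-.5
    d=np.array([(u-K[0,2])/K[0,0],(v-K[1,2])/K[1,1]]);th=np.hypot(*d);d=d/th*np.sin(th)
    o=-T[:3,:3].T@T[:3,3];return o,T[:3,:3].T@np.array([*d,np.cos(th)])
def wbp(px,z,K,T,s=1.5625):
    o,d=wray(px,K,T,s);return o+d*(z-o[2])/d[2]
E
python3 - <<'E'
from h import *
f=np.load('pics/w1c.npz');K,T=f['K'],f['T'];K=np.array(K)
q=np.array([wbp(p,33,K,T) for p in [(385,167),(421,167),(422,324),(386,326)]]);print(np.round(q,1))
c=q.mean(0);d=(q[2]+q[3]-q[0]-q[1])/2;print('centre',c,'len',np.linalg.norm(d),'yaw',np.degrees(np.arctan2(d[1],d[0])))
h=d/np.linalg.norm(d)
for z in (10,20,30,40,50):
    p=wbp((404,482),z,K,T);e=p-c;print(z,np.round(p,1),'along',e@h,'side',np.cross(h,e)[2])
print('mat',[np.round(wbp(p,3,K,T)[:2],1).tolist() for p in [(317,122),(452,111),(466,471),(356,478)]])
print('tray front corners z26',[np.round(wbp(p,26,K,T)[:2],1).tolist() for p in [(219,320),(12,354)]])
E
```

```text
[[363.2 285.6  33. ]
 [366.7 308.6  33. ]
 [472.3 293.9  33. ]
 [469.9 269.1  33. ]]
centre [418.00925031 289.30902018  33.        ] len 107.2897592205952 yaw -8.368811438002592
10 [622.7 258.8  10. ] along 206.9769689765624 side -0.35025214898574575
20 [615.  259.9  20. ] along 199.14889851963937 side -0.41070250787576157
30 [607.2 261.   30. ] along 191.3208280627162 side -0.4711528667657916
40 [599.5 262.1  40. ] along 183.49275760579314 side -0.5316032256558074
50 [591.7 263.2  50. ] along 175.66468714887012 side -0.5920535845458197
mat [[321.7, 241.9], [329.3, 338.1], [625.4, 314.0], [617.6, 216.5]]
tray front corners z26 [[449.5, 145.9], [451.2, -98.2]]
```

```bash
python3 - <<'E'
from h import *
Rg=orient(-8.4,22,True);t=grasp2tcp([452.6,284.2,27],Rg);pre=t-Rg.apply([0,0,60]);print(t,pre)
path(pre,Rg,5); path(t,Rg,5,pre,Rg)
E
```

```text
[459.64117083 283.16025035   9.38350676] [437.40589452 286.44367029  65.01453804]
0 [-0.01, -0.01, 0.64] [0.01, -0.88, -0.01]
1 [0.03, -0.01, 0.64] [0.01, -0.88, -0.01]
2 [0.08, -0.01, 0.64] [0.01, -0.88, -0.01]
3 [0.13, -0.01, 0.63] [0.01, -0.88, -0.01]
4 [0.18, -0.01, 0.62] [0.01, -0.88, -0.01]
0 [0.0, -0.0, 0.3] [0.0, 0.0, 0.0]
1 [0.0, -0.0, 0.3] [0.0, 0.0, 0.0]
2 [0.0, -0.0, 0.3] [0.0, 0.0, 0.0]
3 [0.0, -0.0, 0.3] [0.0, 0.0, 0.0]
4 [0.0, -0.0, 0.3] [0.0, 0.0, 0.0]
```

```bash
c="python3 -m creep"
$c '[[-0.01,-0.01,0.64,0,-0.88,0,0],[0.03,-0.01,0.64,0,-0.88,0,0],[0.08,-0.01,0.64,0,-0.88,0,0],[0.13,-0.01,0.63,0,-0.88,0,0],[0.18,-0.01,0.62,0,-0.88,0,0]]' 110
$c '[[0,0,0,0,0,0,0],[0,0,0.3,0,0,0,0],[0,0,0.3,0,0,0,0],[0,0,0.3,0,0,0,0],[0,0,0.3,0,0,0,0]]'
python3 - <<'E'
from h import *
Rg=orient(-8.4,22,True);path(grasp2tcp([452.6,284.2,27],Rg),Rg,1)
E
```

```text
time_s: 3.07
ee_pos: [436.9, 280.2, 65.8]
orientation: [0.078, 0.978, -0.015, 0.192]
force: [0.0, -0.7, -0.6]
width: 85.4
gripper_force: 0.0
time_s: 3.48
ee_pos: [456.8, 278.2, 24.1]
orientation: [0.078, 0.978, -0.014, 0.191]
force: [0.3, -0.4, 0.4]
width: 85.7
gripper_force: 0.0
0 [0.09, 0.13, 0.36] [-0.04, 0.01, -0.14]
```

```bash
c="python3 -m creep"
$c '[[0.09,0.13,0,0,0,-0.14,0],[0,0,0.18,0,0,0,0],[0,0,0.18,0,0,0,0],[0,0,0,0,0,0,1],[0,0,0,0,0,0,1]]' 110
$c '[[0,0,0,0,0,0,1],[0,0,0,0,0,0,1],[0,0,0,0,0,0,1],[0,0,0,0,0,0,1],[0,0,0,0,0,0,1]]'
$c '[[0,0,0,0,0,0,1],[0,0,0,0,0,0,1],[0,0,0,0,0,0,1],[0,0,0,0,0,0,1],[0,0,0,0,0,0,1]]'
python3 -c "
from h import *
s=telemetry.read_state();print(s['ee_pos'],s['orientation'],s['force'],s['moment'])"
```

```text
time_s: 3.9
ee_pos: [457.8, 282.3, 7.6]
orientation: [0.072, 0.979, -0.016, 0.19]
force: [-0.3, -0.2, -0.6]
width: 63.8
gripper_force: 0.0
time_s: 4.32
ee_pos: [458.1, 282.7, 8.4]
orientation: [0.072, 0.979, -0.016, 0.191]
force: [-1.6, 0.0, 4.1]
width: 21.9
gripper_force: 108.4
time_s: 4.73
ee_pos: [458.1, 282.7, 8.4]
orientation: [0.072, 0.979, -0.016, 0.191]
force: [-2.5, 0.8, 6.3]
width: 22.3
gripper_force: 108.5
[458.06013628 282.74046233   8.39867181] [ 0.07187379  0.97889386 -0.01589201  0.19065262] [-2.45570854  0.78742568  6.32890173] [ 0.00411873  0.32255528 -0.04098895]
```

```bash
cat >> h.py <<'E'
# hook held: grasp state
PG=np.array([458.06,282.74,8.40]);RG=R.from_quat([0.07187379,0.97889386,-0.01589201,0.19065262])
def hookR(yaw,pitch): return R.from_euler('ZY',[yaw,pitch],degrees=True)  # pitch>0: nose down
RH=RG.inv()*hookR(-8.4,0); OH=RG.inv().apply(np.array([418,289.3,3])-PG)  # hook in tool
def tiph(b):
    b=np.radians(b);return np.array([55,0,24])+125*np.array([np.cos(b),0,np.sin(b)])+24*np.array([np.sin(b),0,-np.cos(b)])
def tcp_for_tip(tip,yaw,slope,b):
    H=hookR(yaw,slope+b);Rt=H*RH.inv();o=np.array(tip)-H.apply(tiph(b));return o-Rt.apply(OH),Rt
def tip_now(b):
    s=telemetry.read_state();Rt=R.from_quat(s["orientation"]);H=Rt*RH
    return np.array(s["ee_pos"])+Rt.apply(OH)+H.apply(tiph(b)), H.as_euler('ZYX',degrees=True),s
E
python3 - <<'E'
from h import *
print(tip_now(6)[:2])
up=PG+[0,0,120];print(np.round(RG.inv().apply([0,0,30])/40,2))
p,Rt=tcp_for_tip([523,75,60],0,16,6);print(p,Rt.as_matrix()[:,2])
path(p,Rt,10,up,RG)
p2,_=tcp_for_tip([523,75,10],0,16,6);path(p2,Rt,3,p,Rt)
E
```

```text
(array([597.87351005, 262.73907476,  16.19620403]), array([-8.39999945e+00,  8.22740033e-08,  9.78302751e-08]))
[-0.28 -0.   -0.7 ]
[389.12784216  74.36245962 105.67795305] [ 0.00101171 -0.00369841 -0.99999265]
0 [0.11, -0.54, 0.02] [-0.03, 0.44, -0.17]
1 [0.12, -0.54, 0.02] [-0.03, 0.44, -0.17]
2 [0.12, -0.54, 0.03] [-0.03, 0.44, -0.17]
3 [0.13, -0.54, 0.03] [-0.03, 0.44, -0.17]
4 [0.14, -0.53, 0.03] [-0.03, 0.44, -0.17]
5 [0.14, -0.53, 0.04] [-0.03, 0.44, -0.17]
6 [0.15, -0.53, 0.04] [-0.03, 0.44, -0.17]
7 [0.16, -0.53, 0.04] [-0.03, 0.44, -0.17]
8 [0.16, -0.53, 0.05] [-0.03, 0.44, -0.17]
9 [0.17, -0.52, 0.05] [-0.03, 0.44, -0.17]
0 [0.0, 0.0, 0.42] [0.0, 0.0, 0.0]
1 [0.0, 0.0, 0.42] [0.0, 0.0, 0.0]
2 [0.0, 0.0, 0.42] [0.0, 0.0, 0.0]
```

```bash
c="python3 -m creep"
$c '[[-0.15,0,-0.35,0,0,0,1],[-0.28,0,-0.7,0,0,0,1],[-0.28,0,-0.7,0,0,0,1],[-0.28,0,-0.7,0,0,0,1],[-0.15,0,-0.35,0,0,0,1]]'
$c '[[0.11,-0.54,0.02,-0.03,0.44,-0.17,1],[0.12,-0.54,0.02,-0.03,0.44,-0.17,1],[0.12,-0.54,0.03,-0.03,0.44,-0.17,1],[0.13,-0.54,0.03,-0.03,0.44,-0.17,1],[0.14,-0.53,0.03,-0.03,0.44,-0.17,1]]'
$c '[[0.14,-0.53,0.04,-0.03,0.44,-0.17,1],[0.15,-0.53,0.04,-0.03,0.44,-0.17,1],[0.16,-0.53,0.04,-0.03,0.44,-0.17,1],[0.16,-0.53,0.05,-0.03,0.44,-0.17,1],[0.17,-0.52,0.05,-0.03,0.44,-0.17,1]]'
$c '[[0,0,0,0,0,0,1],[0,0,0,0,0,0,1],[0,0,0,0,0,0,1],[0,0,0,0,0,0,1],[0,0,0,0,0,0,1]]'
python3 - <<'E'
from h import *
t,e,s=tip_now(6);print(t,e,s['force'],s['moment'])
im=capture('scene');cv2.imwrite('pics/s2.png',cv2.resize(im[130:260,180:340,::-1],(800,650))[:600]);np.save('pics/s2.npy',im)
E
```

```text
time_s: 5.15
ee_pos: [459.1, 283.5, 131.9]
orientation: [0.072, 0.979, -0.015, 0.192]
force: [0.9, -0.4, -1.8]
width: 22.1
gripper_force: 107.9
time_s: 5.57
ee_pos: [422.1, 177.3, 115.8]
orientation: [0.035, 0.995, -0.01, 0.093]
force: [1.1, -0.1, -2.2]
width: 22.2
gripper_force: 108.1
time_s: 5.98
ee_pos: [387.8, 72.9, 105.1]
orientation: [-0.001, 1.0, -0.004, -0.003]
force: [0.6, -0.1, -2.6]
width: 22.3
gripper_force: 108.1
time_s: 6.4
ee_pos: [388.9, 74.8, 106.1]
orientation: [-0.002, 1.0, -0.003, -0.001]
force: [0.5, 0.1, -2.5]
width: 22.1
gripper_force: 108.4
[522.62027989  75.64669426  60.05041919] [ 0.08652432 22.14629453 -0.20401876] [ 0.52384809  0.066142   -2.45900766] [-5.51519580e-02 -3.67901039e-05 -2.64327780e-02]
```

View pics/s2.png

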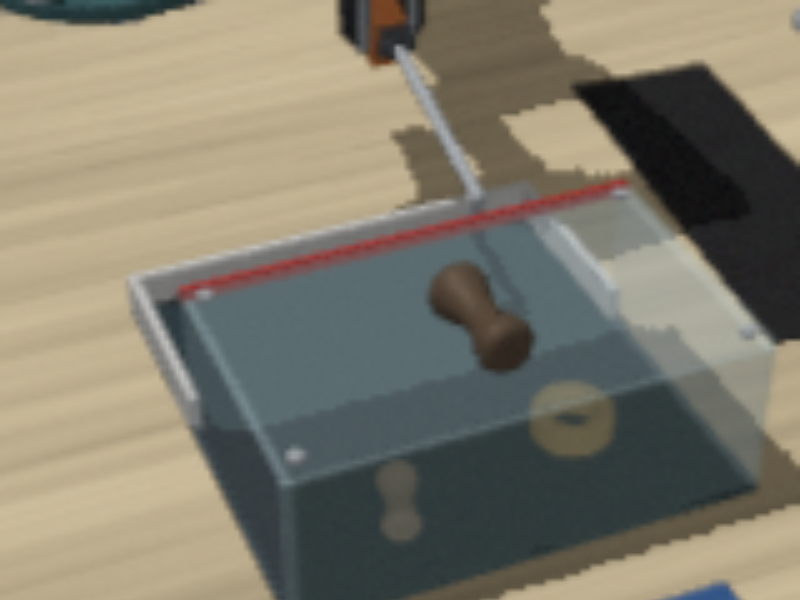

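The scene crop shows the rod held over the open part of the tray, with the turned-down tip at about crop (518,305). The collar's top ring is centred near crop (572,413), which is image (294.4,212.5).

```bash
c="python3 -m creep"
$c '[[0,0,0.3,0,0,0,1],[0,0,0.4,0,0,0,1],[0,0,0.35,0,0,0,1],[0,0,0,0,0,0,1],[0,0,0,0,0,0,1]]'
$c '[[0,0,0.05,0,0,0,1],[0,0,0,0,0,0,1],[0,0,0.05,0,0,0,1],[0,0,0,0,0,0,1],[0,0,0,0,0,0,1]]'
python3 - <<'E'
from h import *
for b in(4,6,8): print(b,tip_now(b)[:2])
print(proj('scene',[522.6,75.6,60]),(518/5+180,305/5+130))
from scipy.optimize import least_squares
for z in(14,22): print('collar s',bp('scene',(294.4,212.5),z,1))
E
```

```text
time_s: 6.87
ee_pos: [388.2, 74.2, 63.7]
orientation: [-0.002, 1.0, -0.004, -0.002]
force: [0.2, -0.3, -1.6]
width: 22.2
gripper_force: 108.4
time_s: 7.28
ee_pos: [389.1, 73.7, 60.5]
orientation: [-0.001, 1.0, -0.004, -0.0]
force: [0.2, 0.3, -1.7]
width: 22.2
gripper_force: 108.4
4 (array([520.82386778,  74.37491978,  10.63275056]), array([ 3.52411096e-04,  2.21147479e+01, -2.11553849e-01]))
6 (array([522.90847672,  74.39125078,  14.5560861 ]), array([ 3.52411096e-04,  2.21147479e+01, -2.11553849e-01]))
8 (array([524.85489233,  74.40762951,  18.54978376]), array([ 3.52411096e-04,  2.21147479e+01, -2.11553849e-01]))
[273.92717923 173.77970879] (283.6, 191.0)
collar s [644.95445487  79.53226054  14.        ]
collar s [653.30102585  74.91280255  22.        ]
```

```bash
c="python3 -m creep"
for i in 1 2 3; do $c '[[0,0,0.05,0,0,0,1],[0,0,0,0,0,0,1],[0,0,0.05,0,0,0,1],[0,0,0,0,0,0,1],[0,0,0,0,0,0,1]]' | egrep "ee_pos|force:"; python3 -c "
from h import *
t,e,s=tip_now(6);print(t[2],e[1],s['force'][2],s['moment'])"; done
```

```text
ee_pos: [388.7, 73.7, 56.0]
force: [-0.3, 0.1, -1.7]
gripper_force: 108.4
9.872986742580203 22.177339222828394 -1.7006792275317468 [-0.01321216 -0.00884908 -0.02827551]
ee_pos: [389.2, 73.7, 52.4]
force: [0.8, 0.3, -0.4]
gripper_force: 108.5
6.512493772342118 22.101716619066462 -0.4209078255677381 [ 0.02444914 -0.15400514  0.01587596]
ee_pos: [389.9, 73.9, 48.8]
force: [0.2, 1.6, 1.9]
gripper_force: 108.6
3.130694971150305 21.99440686508862 1.9297874858670911 [ 0.17165836 -0.55339298  0.0615208 ]
```

```bash
python3 - <<'E'
from h import *
b=5.3
p,Rt=tcp_for_tip([523,76,31],0,16.5,b);path(p,Rt,2);q,_=tcp_for_tip([647,76,31],0,16.5,b);path(q,Rt,5,p,Rt)
E
```

```text
0 [0.0, 0.02, -0.36] [-0.02, -0.02, 0.01]
1 [0.0, 0.02, -0.36] [-0.02, -0.02, 0.01]
0 [-0.62, -0.0, 0.0] [0.0, 0.0, 0.0]
1 [-0.62, -0.0, 0.0] [0.0, 0.0, 0.0]
2 [-0.62, -0.0, 0.0] [0.0, 0.0, 0.0]
3 [-0.62, -0.0, 0.0] [0.0, 0.0, 0.0]
4 [-0.62, -0.0, 0.0] [0.0, 0.0, 0.0]
```

```bash
c="python3 -m creep"
$c '[[0,0.02,-0.36,0,0,0,1],[0,0.02,-0.36,0,0,0,1],[0,0,0,0,0,0,1],[-0.2,0,0,0,0,0,1],[-0.4,0,0,0,0,0,1]]'
$c '[[-0.6,0,0,0,0,0,1],[-0.6,0,0,0,0,0,1],[-0.6,0,0,0,0,0,1],[-0.4,0,0,0,0,0,1],[-0.2,0,0,0,0,0,1]]'
$c '[[0,0,0,0,0,0,1],[0,0,0,0,0,0,1],[0,0,0,0,0,0,1],[0,0,0,0,0,0,1],[0,0,0,0,0,0,1]]'
python3 - <<'E'
from h import *
t,e,s=tip_now(5.3);print(t,e,s['force'],s['moment'])
a=capture('top');b=capture('scene');np.save('pics/t3.npy',a);np.save('pics/s3.npy',b)
A=cv2.resize(a[140:200,190:240,::-1],(400,480),interpolation=cv2.INTER_CUBIC);B=cv2.resize(b[185:245,265:315,::-1],(400,480),interpolation=cv2.INTER_CUBIC)
cv2.imwrite('pics/ab3.png',np.clip(np.hstack([A,B]).astype(float)*1.6,0,255).astype(np.uint8))
print(proj('top',t),proj('scene',t))
E
```

```text
time_s: 8.95
ee_pos: [411.5, 75.5, 75.4]
orientation: [-0.001, 1.0, -0.004, -0.002]
force: [0.7, 0.2, -1.8]
width: 22.1
gripper_force: 108.3
time_s: 9.37
ee_pos: [510.3, 75.4, 74.7]
orientation: [-0.001, 1.0, -0.004, -0.002]
force: [-0.3, 0.1, -3.0]
width: 22.3
gripper_force: 108.3
time_s: 9.78
ee_pos: [508.1, 75.8, 76.8]
orientation: [-0.001, 1.0, -0.004, -0.001]
force: [-0.6, -1.1, -2.3]
width: 22.1
gripper_force: 108.3
[641.14353797  76.46202362  29.32777113] [ 1.47036746e-02  2.21667751e+01 -2.14700522e-01] [-0.61874014 -1.09127602 -2.28965041] [ 0.00723455 -0.02518363  0.08075908]
[222.92556201 164.03386843] [292.94057008 207.35996161]
```

View pics/ab3.png

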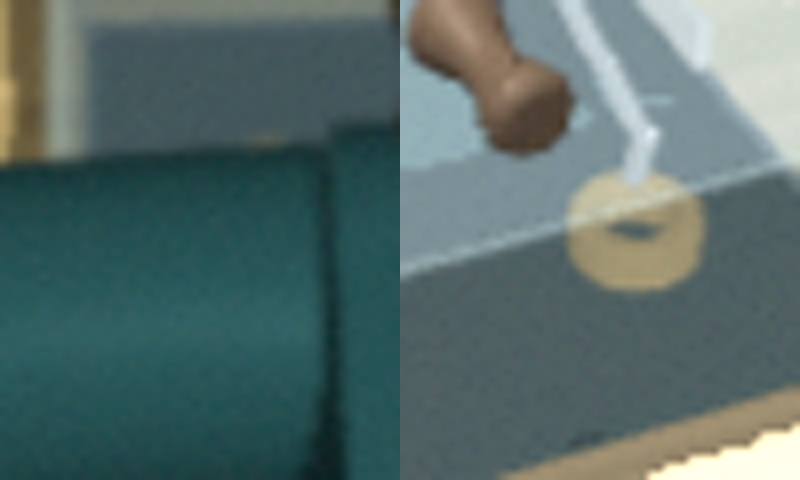

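The right panel (scene) shows the tip end at image (294.1,207.5), close to the predicted (292.9,207.4). The collar's outline spans u from 285.9 to 303.1 and v from 206.5 to 221.3. In the left panel (top) the arm hides everything.

```bash
python3 - <<'E'
from h import *
from scipy.optimize import least_squares
a=np.linspace(0,2*np.pi,72)
def box(n,x,y):
    P=np.array([proj(n,[x+22*np.cos(t),y+22*np.sin(t),z]) for z in(6,22) for t in a]);return np.r_[P.min(0),P.max(0)]
f=lambda obs,n:least_squares(lambda p:box(n,*p)-obs,[648,75],diff_step=1e-3)
r=f(np.array([285.9,206.5,303.1,221.3])-[.5,.5,.5,.5],'scene');print('scene',r.x,r.fun)
b=np.load('pics/s3.npy').astype(int);m=(b[...,0]-b[...,2]>8);m[:200]=0;m[224:]=0;m[:,:282]=0;m[:,307:]=0
ys,xs=np.nonzero(m);ob=np.array([xs.min()-.5,ys.min()-.5,xs.max()+.5,ys.max()+.5]);print(ob,m.sum());r=f(ob,'scene');print(r.x,r.fun)
r=f(np.array([215.5,156.5,230.5,172.5]),'top');print('top',r.x,r.fun)
E
```

```text
scene [647.27520437  77.04667491] [-0.07035096 -0.49168508  0.0689756   0.45028975]
[281.5 199.5 302.5 220.5] 200Traceback (most recent call last):
  File "<stdin>", line 9, in <module>
  File "<stdin>", line 6, in <lambda>
    return func(*args, **kwargs)
    result = trf(vector_fun.fun, vector_fun.jac, x0, f0, J0, lb, ub, ftol, xtol,
                 gtol, max_nfev, x_scale, loss_function, tr_solver,
                 tr_options.copy(), verbose, callback=callback_wrapped)
    return trf_no_bounds(
        fun, jac, x0, f0, J0, ftol, xtol, gtol, max_nfev, x_scale,
        loss_function, tr_solver, tr_options, verbose, callback=callback)
    J = jac(x)
    self._update_jac()
    ~~~~~~~~~~~~~~~~^^
    self.J = self.jac_wrapped(xp_copy(self.x), f0=self.f)
             ~~~~~~~~~~~~~~~~^^^^^^^^^^^^^^^^^^^^^^^^^^^^
    J, dct = approx_derivative(
             ~~~~~~~~~~~~~~~~~^
        self.fun,
        ^^^^^^^^^
    ...<2 lines>...
        **self.finite_diff_options,
        ^^^^^^^^^^^^^^^^^^^^^^^^^^^
    )
    ^
    J, _nfev = _dense_difference(fun_wrapped, x0, f0, h,
               ~~~~~~~~~~~~~~~~~^^^^^^^^^^^^^^^^^^^^^^^^
                             use_one_sided, method,
                             ^^^^^^^^^^^^^^^^^^^^^^
                             mf)
                             ^^^
    df = [f_eval - f0 for f_eval in f_evals]
                                    ^^^^^^^
    f = np.atleast_1d(self.fun(x, *self.args, **self.kwargs))
                      ~~~~~~~~^^^^^^^^^^^^^^^^^^^^^^^^^^^^^^
    return np.atleast_1d(self.fun(x))
                         ~~~~~~~~^^^
    return self.f(x, *self.args, **self.kwargs)
           ~~~~~~^^^^^^^^^^^^^^^^^^^^^^^^^^^^^^
  File "<stdin>", line 6, in <lambda>
  File "<stdin>", line 5, in box
  File "h.py", line 10, in proj
    c=camera_info(n);K=np.array(c["K"]);T=np.array(c["world_to_cam"])
ValueError: time passes only in moves, steps and waits
```

```bash
c="python3 -m creep"
$c '[[-0.15,0,0,0,0,0,1],[0,0,0,0,0,0,1],[0,0,0.15,0,0,0,1],[0,0,0,0,0,0,1],[0,0,0,0,0,0,1]]' | egrep "time|ee_pos|force:"
for i in 1 2 3; do $c '[[0,0,0.05,0,0,0,1],[0,0,0.05,0,0,0,1],[0,0,0,0,0,0,1],[0,0,0,0,0,0,1],[0,0,0,0,0,0,1]]' | egrep "force:"; python3 -c "
from h import *
t,e,s=tip_now(5.3);print(t,e[1],s['force'],s['moment'])"; done
```

```text
time_s: 10.3
ee_pos: [514.3, 75.6, 69.9]
force: [-0.4, 0.3, -2.6]
gripper_force: 108.3
force: [-0.3, -0.3, -2.0]
gripper_force: 108.3
[647.96270642  76.33983555  19.36479873] 22.148240336904514 [-0.32663063 -0.2627098  -1.99421774] [-0.01313051 -0.01957694  0.02797337]
force: [-0.0, -0.3, -1.9]
gripper_force: 108.3
[647.9441591   76.30298484  15.34203337] 22.15098766382973 [-0.01231013 -0.28469824 -1.89609142] [-0.0135566  -0.01161212 -0.04537465]
force: [-0.8, 0.7, -1.9]
gripper_force: 108.3
[647.91224564  76.28098558  11.31102874] 22.15506718758986 [-0.81904345  0.65600124 -1.90969177] [ 0.02682268 -0.05627405 -0.04056701]
```

```bash
c="python3 -m creep"
$c '[[0,0,0.04,0,0,0,1],[0,0,0.04,0,0,0,1],[0,0,0,0,0,0,1],[0.1,0,0,0,0,0,1],[0.1,0,0,0,0,0,1]]' | egrep "force:"
$c '[[0.1,0,0,0,0,0,1],[0.1,0,0,0,0,0,1],[0.1,0,0,0,0,0,1],[0.1,0,0,0,0,0,1],[0.1,0,0,0,0,0,1]]' | egrep "force:"
python3 - <<'E'
from h import *
t,e,s=tip_now(5.3);print(t,e[1],s['force'],s['moment'])
b=capture('scene');np.save('pics/s4.npy',b)
cv2.imwrite('pics/s4.png',cv2.resize(b[165:245,240:320,::-1],(600,600),interpolation=cv2.INTER_CUBIC))
E
```

```text
force: [-0.5, 0.7, -3.1]
gripper_force: 108.3
force: [1.3, -0.5, -1.1]
gripper_force: 108.3
[619.62109623  76.21116166   8.40835998] 22.123003524099666 [ 1.25720786 -0.53111527 -1.12893315] [ 0.05374358 -0.12467987 -0.01051557]
```

View pics/s4.png

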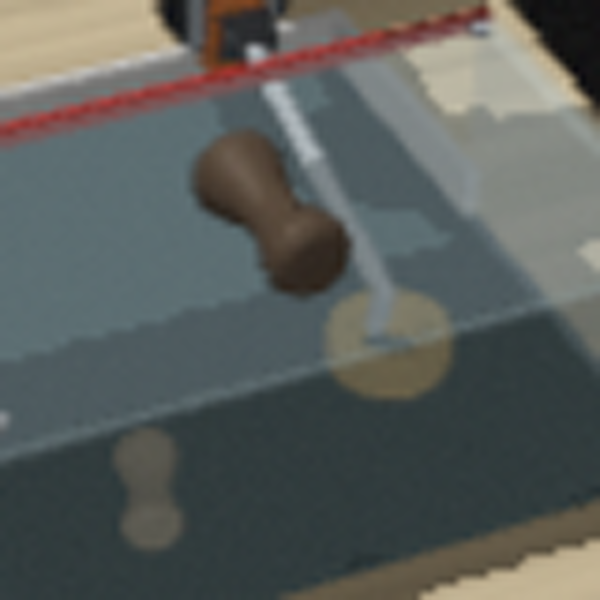

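The tip is in the bore at crop (380,335), and the collar at crop (388,345) is following it. I keep drawing.

```bash
c="python3 -m creep"
$c '[[0.2,0,0,0,0,0,1],[0.2,0,0,0,0,0,1],[0.2,0,0,0,0,0,1],[0.2,0,0,0,0,0,1],[0.2,0,0,0,0,0,1]]' | egrep "force:"
$c '[[0.2,0,0,0,0,0,1],[0.2,0,0,0,0,0,1],[0.2,0,0,0,0,0,1],[0.2,0,0,0,0,0,1],[0.2,0,0,0,0,0,1]]' | egrep "force:"
$c '[[0.2,0,0,0,0,0,1],[0.2,0,0,0,0,0,1],[0.2,0,0,0,0,0,1],[0.2,0,0,0,0,0,1],[0.1,0,0,0,0,0,1]]' | egrep "force:"
python3 - <<'E'
from h import *
t,e,s=tip_now(5.3);print(t,e[1],s['force'],s['moment'],s['time_s'])
E
```

```text
force: [1.1, 0.1, -1.9]
gripper_force: 108.2
force: [0.8, 0.1, -1.5]
gripper_force: 108.2
force: [1.5, -0.3, -3.4]
gripper_force: 108.3
[502.28711791  75.97036697   7.87822828] 22.23353766534748 [ 1.48086312 -0.33679621 -3.38627641] [ 0.01419157 -0.09281128 -0.00585689] 13.6833
```

```bash
python3 - <<'E'
from h import *
s=telemetry.read_state();p=s['ee_pos']+np.array([7,0,64]);Rc=R.from_quat(s['orientation'])
path(PG+[0,0,60],RG,14,p,Rc);print(np.round(RG.inv().apply([0,0,-20])/40,2))
E
```

```text
0 [-0.15, 0.37, 0.09] [0.02, -0.32, 0.12]
1 [-0.14, 0.37, 0.09] [0.02, -0.32, 0.12]
2 [-0.13, 0.37, 0.09] [0.02, -0.32, 0.12]
3 [-0.13, 0.38, 0.1] [0.02, -0.32, 0.12]
4 [-0.12, 0.38, 0.1] [0.02, -0.32, 0.12]
5 [-0.11, 0.38, 0.1] [0.02, -0.32, 0.12]
6 [-0.11, 0.38, 0.11] [0.02, -0.32, 0.12]
7 [-0.1, 0.38, 0.11] [0.02, -0.32, 0.12]
8 [-0.09, 0.38, 0.11] [0.02, -0.32, 0.12]
9 [-0.09, 0.38, 0.11] [0.02, -0.32, 0.12]
10 [-0.08, 0.38, 0.11] [0.02, -0.32, 0.12]
11 [-0.07, 0.39, 0.11] [0.02, -0.32, 0.12]
12 [-0.06, 0.39, 0.12] [0.02, -0.32, 0.12]
13 [-0.06, 0.39, 0.12] [0.02, -0.32, 0.12]
[0.19 0.   0.46]
```

```bash
c="python3 -m creep"
$c '[[-0.17,0,0,0,0,0,1],[0,0,-0.2,0,0,0,1],[0,0,-0.4,0,0,0,1],[0,0,-0.5,0,0,0,1],[0,0,-0.5,0,0,0,1]]' | egrep "ee|force:"
$c '[[-0.15,0.37,0.09,0.02,-0.32,0.12,1],[-0.14,0.37,0.09,0.02,-0.32,0.12,1],[-0.13,0.37,0.09,0.02,-0.32,0.12,1],[-0.13,0.38,0.1,0.02,-0.32,0.12,1],[-0.12,0.38,0.1,0.02,-0.32,0.12,1]]'|egrep "ee|force:"
$c '[[-0.11,0.38,0.1,0.02,-0.32,0.12,1],[-0.11,0.38,0.11,0.02,-0.32,0.12,1],[-0.1,0.38,0.11,0.02,-0.32,0.12,1],[-0.09,0.38,0.11,0.02,-0.32,0.12,1],[-0.09,0.38,0.11,0.02,-0.32,0.12,1]]'|egrep "ee|force:"
$c '[[-0.08,0.38,0.11,0.02,-0.32,0.12,1],[-0.07,0.39,0.11,0.02,-0.32,0.12,1],[-0.06,0.39,0.12,0.02,-0.32,0.12,1],[-0.06,0.39,0.12,0.02,-0.32,0.12,1],[0,0,0,0,0,0,1]]'|egrep "ee|force:"
python3 - <<'E'
from h import *
path(PG+[0,0,12],RG,3);t,e,s=tip_now(5.3);print(t,e,s['time_s'],s['ee_pos'])
E
```

```text
ee_pos: [377.9, 75.7, 120.6]
force: [0.6, -0.4, -2.4]
gripper_force: 108.3
ee_pos: [407.8, 150.6, 102.2]
force: [0.2, -0.1, -1.9]
gripper_force: 108.2
ee_pos: [436.8, 224.7, 83.7]
force: [0.2, 0.1, -2.3]
gripper_force: 108.2
ee_pos: [459.3, 285.5, 67.8]
force: [-0.4, -0.5, -2.5]
gripper_force: 108.3
0 [0.16, -0.02, 0.36] [0.01, 0.02, 0.01]
1 [0.16, -0.02, 0.36] [0.01, 0.02, 0.01]
2 [0.16, -0.02, 0.36] [0.01, 0.02, 0.01]
[599.07025999 266.08961062  74.71973224] [-8.17303878 -0.25238555  0.04407066] 15.35 [459.3480428  285.51755486  67.84886273]
```

```bash
c="python3 -m creep"
$c '[[0.16,-0.02,0.36,0,0,0,1],[0.16,-0.02,0.36,0,0,0,1],[0.16,-0.02,0.36,0,0,0,1],[0,0,0,0,0,0,1],[0,0,0,0,0,0,1]]'|egrep "ee|force:"
$c '[[0.05,0,0.115,0,0,0,1],[0,0,0,0,0,0,1],[0.03,0,0.07,0,0,0,1],[0,0,0,0,0,0,1],[0,0,0,0,0,0,1]]'|egrep "ee|force:"
python3 - <<'E'
from h import *
path(PG,RG,1);t,e,s=tip_now(5.3);print(t,e,s['moment'])
E
```

```text
ee_pos: [457.4, 280.0, 20.8]
force: [-0.6, 0.5, -1.4]
gripper_force: 108.4
ee_pos: [457.9, 281.0, 13.9]
force: [-0.1, -0.3, -2.5]
gripper_force: 108.4
0 [0.05, 0.04, 0.13] [0.02, 0.07, 0.02]
[597.54945166 261.2790185   20.97360043] [-8.28998394 -0.35099342  0.0678157 ] [ 0.0963704   0.2768507  -0.06311603]
```

```bash
c="python3 -m creep"
$c '[[0.02,0,0.06,0,0,0,1],[0,0,0,0,0,0,1],[0.02,0.02,0.05,0,0,0,1],[0,0,0,0,0,0,1],[0,0,0,0,0,0,1]]'|egrep "ee|force:"
python3 - <<'E'
from h import *
path(PG,RG,1);s=telemetry.read_state();print(s['force'],s['moment'],s['time_s'])
E
```

```text
ee_pos: [458.4, 281.7, 9.8]
force: [-2.9, -1.7, 3.5]
gripper_force: 109.5
0 [0.02, 0.03, 0.03] [0.01, 0.07, 0.02]
[-2.86688253 -1.67049886  3.48516192] [-0.31467572  0.84743102  0.0838334 ] 16.6
```

```bash
c="python3 -m creep"
$c '[[0,0,0,0,0,0,0],[0,0,0,0,0,0,0],[0,0,0,0,0,0,0],[0,0,0,0,0,0,0],[0,0,0,0,0,0,0]]'|egrep "ee|force:|width"
$c '[[0,0,-0.2,0,0,0,0],[0,0,-0.5,0,0,0,0],[0,0,-0.8,0,0,0,0],[0,0,-0.8,0,0,0,0],[0,0,-0.8,0,0,0,0]]'|egrep "ee|force:|width"
python3 - <<'E'
from h import *
path([470,76,170],orient(0,0,True),10)
E
```

```text
ee_pos: [458.1, 281.8, 8.8]
force: [-0.7, 0.4, -0.4]
width: 81.2
gripper_force: 0.0
ee_pos: [410.5, 288.7, 124.9]
force: [0.8, 0.3, -0.3]
width: 85.4
gripper_force: 0.0
0 [-0.25, -0.5, -0.02] [-0.04, 0.45, -0.16]
1 [-0.24, -0.51, -0.03] [-0.04, 0.45, -0.16]
2 [-0.23, -0.51, -0.04] [-0.04, 0.45, -0.16]
3 [-0.22, -0.51, -0.05] [-0.04, 0.45, -0.16]
4 [-0.21, -0.52, -0.06] [-0.04, 0.45, -0.16]
5 [-0.2, -0.52, -0.07] [-0.04, 0.45, -0.16]
6 [-0.19, -0.52, -0.08] [-0.04, 0.45, -0.16]
7 [-0.18, -0.53, -0.09] [-0.04, 0.45, -0.16]
8 [-0.17, -0.53, -0.1] [-0.04, 0.45, -0.16]
9 [-0.16, -0.53, -0.11] [-0.04, 0.45, -0.16]
```

```bash
c="python3 -m creep"
$c '[[-0.25,-0.5,-0.02,-0.04,0.45,-0.16,0],[-0.24,-0.51,-0.03,-0.04,0.45,-0.16,0],[-0.23,-0.51,-0.04,-0.04,0.45,-0.16,0],[-0.22,-0.51,-0.05,-0.04,0.45,-0.16,0],[-0.21,-0.52,-0.06,-0.04,0.45,-0.16,0]]'|egrep "ee"
$c '[[-0.2,-0.52,-0.07,-0.04,0.45,-0.16,0],[-0.19,-0.52,-0.08,-0.04,0.45,-0.16,0],[-0.18,-0.53,-0.09,-0.04,0.45,-0.16,0],[-0.17,-0.53,-0.1,-0.04,0.45,-0.16,0],[-0.16,-0.53,-0.11,-0.04,0.45,-0.16,0]]'|egrep "ee"
$c '[[0,0,0,0,0,0,0],[0,0,0,0,0,0,0],[0,0,0,0,0,0,0],[0,0,0,0,0,0,0],[0,0,0,0,0,0,0]]'|egrep "ee"
python3 - <<'E'
from h import *
c=camera_info('wrist');im=capture('wrist');np.save('pics/w5.npy',im);a=capture('top');np.save('pics/t5.npy',a)
cv2.imwrite('pics/w5.png',cv2.resize(im[:,:,::-1],(800,600),interpolation=cv2.INTER_CUBIC))
np.savez('pics/w5c.npz',K=c['K'],T=c['world_to_cam'])
E
```

```text
ee_pos: [440.5, 182.2, 147.2]
ee_pos: [469.7, 75.2, 169.5]
ee_pos: [468.9, 77.2, 168.3]
```

View pics/w5.png

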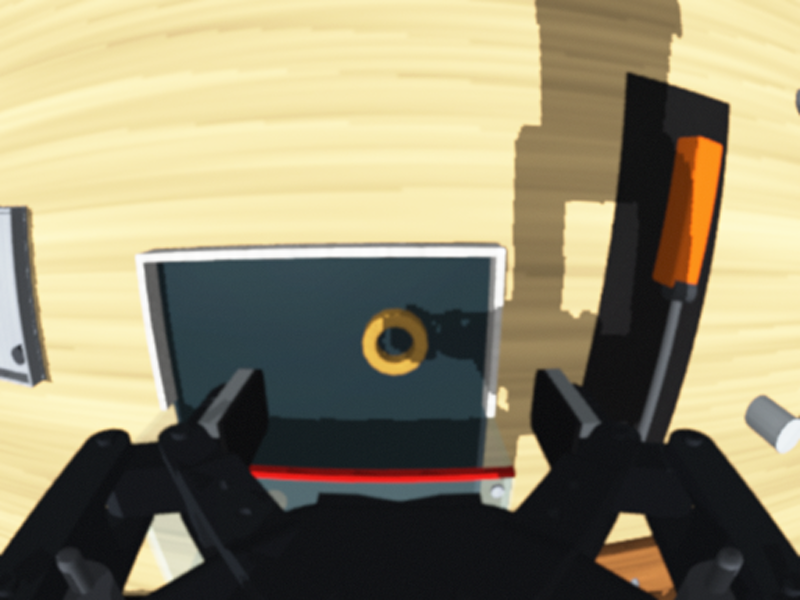

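The wrist view shows the collar flat in the open front part, its ring centred at (394,343), and the hook lying along the mat.

```bash
python3 - <<'E'
from h import *
f=np.load('pics/w5c.npz');K,T=f['K'],f['T'];o=orient(0,0,True)
c=wbp((394.5,343),22,K,T);print('collar',c,[np.round(wbp(p,22,K,T),1).tolist() for p in[(362,343),(428,343),(394,309),(394,377)]])
print('edge',wbp((385,471),96,K,T),'front rim',wbp((325,248),26,K,T),'dish near edge z22',wbp((28,208),22,K,T))
a=np.load('pics/t5.npy').astype(int);r,g,b=a[...,0],a[...,1],a[...,2]
m=(r>1.6*b)&(r>60);m[:190]=0;m[235:]=0;m[:,:200]=0;m[:,:]&=True;m[:,290:]=0
ys,xs=np.nonzero(m);print(m.sum());
if m.sum():print('top',bp('top',(xs.mean(),ys.mean()),20,1))
c[2]=60;path(c,o,4);d=c.copy();d[2]=9;path(d,o,4,c,o)
E
```

```text
collar [513.07638299  74.33278464  22.        ] [[513.1, 52.7, 22.0], [513.2, 96.7, 22.0], [489.5, 74.1, 22.0], [538.1, 73.9, 22.0]]
edge [563.04248331  69.03866078  96.        ] front rim [448.42564836  31.07144385  26.        ] dish near edge z22 [ 407.84442404 -214.37037012   22.        ]
111
top [449.8510187  -37.83812002  20.        ]
0 [-0.28, -0.02, 0.68] [0.01, -0.01, -0.0]
1 [-0.28, -0.02, 0.68] [0.01, -0.01, -0.0]
2 [-0.28, -0.02, 0.68] [0.01, -0.01, -0.0]
3 [-0.28, -0.02, 0.68] [0.01, -0.01, -0.0]
0 [0.0, 0.0, 0.32] [0.0, 0.0, 0.0]
1 [0.0, 0.0, 0.32] [0.0, 0.0, 0.0]
2 [0.0, 0.0, 0.32] [0.0, 0.0, 0.0]
3 [0.0, 0.0, 0.32] [0.0, 0.0, 0.0]
```

```bash
c="python3 -m creep"
$c '[[-0.28,-0.02,0.68,0,0,0,0],[-0.28,-0.02,0.68,0,0,0,0],[-0.28,-0.02,0.68,0,0,0,0],[-0.28,-0.02,0.68,0,0,0,0],[0,0,0,0,0,0,0]]' 50 |egrep "ee|force:"
$c '[[0,0,0.32,0,0,0,0],[0,0,0.32,0,0,0,0],[0,0,0.32,0,0,0,0],[0,0,0,0,0,0,0],[0,0,0,0,0,0,0]]'|egrep "ee|force:"
python3 - <<'E'
from h import *
path([513,74.5,8],orient(0,0,True),1)
E
```

```text
ee_pos: [510.9, 73.6, 53.3]
force: [-2.9, 0.4, -1.9]
gripper_force: 0.0
ee_pos: [513.6, 74.0, 21.8]
force: [-0.7, 1.2, 0.2]
gripper_force: 0.0
0 [0.01, 0.01, 0.34] [0.05, -0.03, -0.02]
```

```bash
c="python3 -m creep"
$c '[[0,0.01,0.17,0,0,0,0],[0,0,0.17,0,0,0,0],[0,0,0,0,0,0,0],[0,0,0,0,0,0,0.6],[0,0,0,0,0,0,1]]'|egrep "ee|force:|width"
$c '[[0,0,0,0,0,0,1],[0,0,0,0,0,0,1],[0,0,0,0,0,0,1],[0,0,0,0,0,0,1],[0,0,0,0,0,0,1]]'|egrep "ee|force:|width"
```

```text
ee_pos: [514.1, 74.1, 7.7]
force: [-0.2, -0.6, 0.2]
width: 63.8
gripper_force: 0.0
ee_pos: [514.7, 74.0, 8.4]
force: [-0.3, 0.7, 4.8]
width: 41.5
gripper_force: 51.0
```

```bash
c="python3 -m creep"
$c '[[0,0,-0.3,0,0,0,1],[0,0,-0.6,0,0,0,1],[0,0,-0.6,0,0,0,1],[0,0,-0.4,0,0,0,1],[0,0,0,0,0,0,1]]'|egrep "ee|force:|width"
python3 - <<'E'
from h import *
path([476,-310,75],orient(0,0,True),13)
E
```

```text
ee_pos: [516.7, 73.8, 87.9]
force: [1.0, 0.4, -0.4]
width: 42.1
gripper_force: 51.0
0 [0.08, -0.74, 0.02] [0.0, 0.0, -0.0]
1 [0.08, -0.74, 0.02] [0.0, 0.0, -0.0]
2 [0.08, -0.74, 0.02] [0.0, 0.0, -0.0]
3 [0.08, -0.74, 0.02] [0.0, 0.0, -0.0]
4 [0.08, -0.74, 0.02] [0.0, 0.0, -0.0]
5 [0.08, -0.74, 0.02] [0.0, 0.0, -0.0]
6 [0.08, -0.74, 0.02] [0.0, 0.0, -0.0]
7 [0.08, -0.74, 0.02] [0.0, 0.0, -0.0]
8 [0.08, -0.74, 0.02] [0.0, 0.0, -0.0]
9 [0.08, -0.74, 0.02] [0.0, 0.0, -0.0]
10 [0.08, -0.74, 0.02] [0.0, 0.0, -0.0]
11 [0.08, -0.74, 0.02] [0.0, 0.0, -0.0]
12 [0.08, -0.74, 0.02] [0.0, 0.0, -0.0]
```

```bash
c="python3 -m creep"
$c '[[0.04,-0.37,0.01,0,0,0,1],[0.08,-0.74,0.02,0,0,0,1],[0.08,-0.74,0.02,0,0,0,1],[0.08,-0.74,0.02,0,0,0,1],[0.08,-0.74,0.02,0,0,0,1]]'|egrep "ee|width"
$c '[[0.08,-0.74,0.02,0,0,0,1],[0.08,-0.74,0.02,0,0,0,1],[0.08,-0.74,0.02,0,0,0,1],[0.08,-0.74,0.02,0,0,0,1],[0.08,-0.74,0.02,0,0,0,1]]'|egrep "ee|width"
$c '[[0.08,-0.74,0.02,0,0,0,1],[0.08,-0.74,0.02,0,0,0,1],[0.08,-0.74,0.02,0,0,0,1],[0.04,-0.37,0.01,0,0,0,1],[0,0,0,0,0,0,1]]'|egrep "ee|width"
python3 - <<'E'
from h import *
path([476,-310,22],orient(0,0,True),3)
c=camera_info('wrist');im=capture('wrist');np.save('pics/w6.npy',im)
cv2.imwrite('pics/w6.png',cv2.resize(im[:,:,::-1],(800,600),interpolation=cv2.INTER_CUBIC))
np.savez('pics/w6c.npz',K=c['K'],T=c['world_to_cam'])
E
```

```text
ee_pos: [497.9, -60.2, 77.6]
width: 41.9
ee_pos: [481.6, -208.2, 73.0]
width: 42.1
ee_pos: [470.2, -313.4, 69.8]
width: 41.7
0 [-0.05, 0.03, 0.4] [0.02, -0.02, -0.02]
1 [-0.05, 0.03, 0.4] [0.02, -0.02, -0.02]
2 [-0.05, 0.03, 0.4] [0.02, -0.02, -0.02]
```

View pics/w6.png

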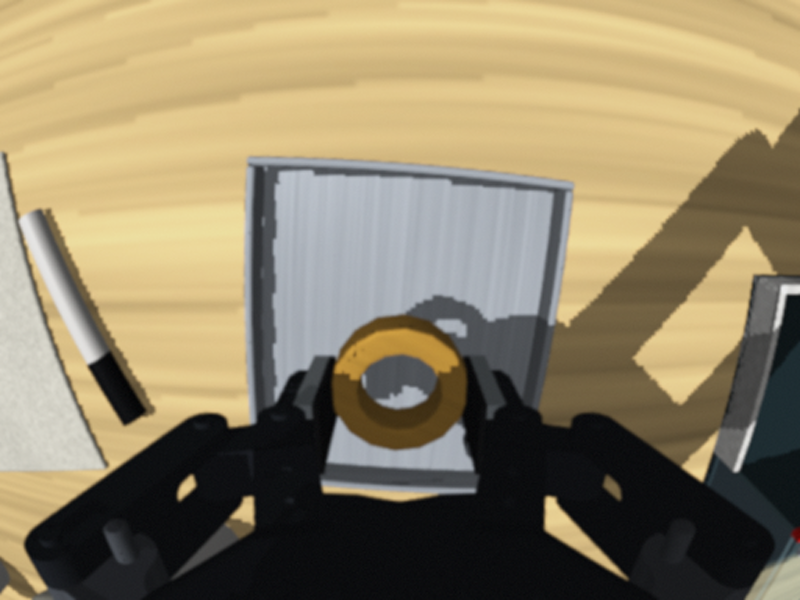

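The wrist view shows the collar held over the dish at (400,382). The dish rim's near corners are (249,159) and (573,184), its far wall is near row 485, and the middle is free. I go down.

```bash
c="python3 -m creep"
$c '[[-0.05,0.03,0.3,0,0,0,1],[-0.05,0.03,0.4,0,0,0,1],[-0.05,0.03,0.4,0,0,0,1],[0,0,0.1,0,0,0,1],[0,0,0,0,0,0,1]]'|egrep "ee|force:|width"
$c '[[0,0,0.1,0,0,0,1],[0,0,0.05,0,0,0,1],[0,0,0.05,0,0,0,1],[0,0,0,0,0,0,1],[0,0,0,0,0,0,1]]'|egrep "ee|force:|width"
python3 - <<'E'
from h import *
f=np.load('pics/w6c.npz');K,T=f['K'],f['T']
print([np.round(wbp(p,22,K,T)[:2]).tolist() for p in[(249,159),(573,184),(400,487)]])
path([476,-310,6.5],orient(0,0,True),1)
E
```

```text
ee_pos: [476.2, -304.3, 20.7]
force: [0.1, 0.4, -1.2]
width: 41.6
gripper_force: 51.1
ee_pos: [477.6, -307.3, 16.0]
force: [-0.3, 1.0, -1.5]
width: 41.8
gripper_force: 51.1
[[396.0, -376.0], [406.0, -239.0], [556.0, -314.0]]
0 [0.04, -0.07, 0.24] [0.05, -0.02, -0.03]
```

```bash
c="python3 -m creep"
$c '[[0,0,0.1,0,0,0,1],[0,0,0.05,0,0,0,1],[0,0,0.03,0,0,0,1],[0,0,0,0,0,0,1],[0,0,0,0,0,0,1]]'|egrep "ee|force:|width"
$c '[[0,0,0.04,0,0,0,1],[0,0,0,0,0,0,1],[0,0,0.02,0,0,0,1],[0,0,0,0,0,0,1],[0,0,0,0,0,0,1]]'|egrep "ee|force:|width"
```

```text
ee_pos: [477.3, -307.0, 8.1]
force: [0.3, -1.1, -0.8]
width: 41.7
gripper_force: 51.1
ee_pos: [477.5, -307.1, 6.4]
force: [-0.8, 0.9, 2.3]
width: 41.4
gripper_force: 51.5
```

```bash
c="python3 -m creep"
$c '[[0,0,0,0,0,0,0.3],[0,0,0,0,0,0,0.2],[0,0,0,0,0,0,0.2],[0,0,0,0,0,0,0.2],[0,0,0,0,0,0,0.2]]'|egrep "ee|force:|width"
$c '[[0,0,-0.2,0,0,0,0.2],[0,0,-0.5,0,0,0,0.2],[0,0,-0.8,0,0,0,0.2],[0,0,-0.8,0,0,0,0.2],[0,0,-0.8,0,0,0,0.2]]'|egrep "time|ee|force:|width"
$c '[[0.8,0,0,0,0,0,0.2],[0.8,0,0,0,0,0,0.2],[0.5,0,0,0,0,0,0.2],[0,0,0,0,0,0,0.2],[0,0,0,0,0,0,0.2]]'|egrep "time|ee|force:|width"
python3 - <<'E'
from h import *
im=capture('wrist');b=capture('scene')
cv2.imwrite('pics/f.png',np.hstack([cv2.resize(im[:,:,::-1],(400,300)),cv2.resize(b[90:270,80:380,::-1],(400,300))]))
E
```

```text
ee_pos: [477.5, -307.1, 5.8]
force: [-0.4, 0.3, -0.4]
width: 68.2
gripper_force: 0.0
time_s: 24.67
ee_pos: [477.5, -307.4, 131.6]
force: [-0.4, -0.8, 0.3]
width: 68.6
gripper_force: 0.0
time_s: 25.08
ee_pos: [393.4, -307.6, 131.0]
force: [0.1, 0.6, 0.2]
width: 68.3
gripper_force: 0.0
```

View pics/f.png

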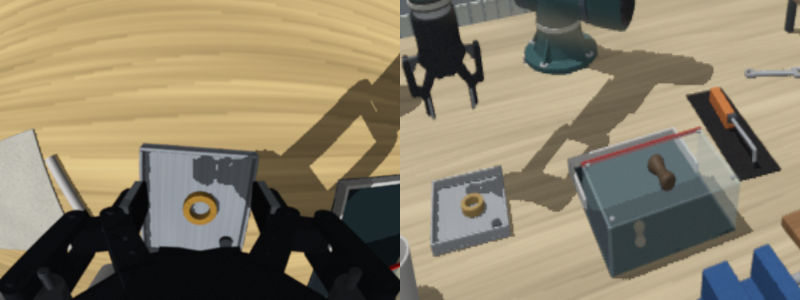

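The collar lies flat mid-dish (left panel (200,208)), the hook is on the mat, and the bone pieces look undisturbed. I hand the job in.

```bash
python3 -c "
from workcell import job_done
print(job_done())"
```

```text
the job is handed in; nothing more can be done
None
```

I drew the collar out with the hook, laid the hook back on the mat and set the collar down in the dish while still holding it. The last pictures show it flat mid-dish and the bone pieces apparently undisturbed. I handed the job in at about 25 s; no verdict came back.

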